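Clear the balance, open its cover and load the check weight

TASK

Someone left a steel beaker on the closed cover of the bench balance. First move the beaker, upright, onto the white top of the hotplate (it is off); then lift the balance's cover open until it rests back on its stop; then stand the larger of the two steel weights upright in the middle of the weighing pan. Set the beaker and the weight down gently, tip neither over, and leave the small weight, the bottle and the glass dish where they are.

Things in the scene. Friction and masses are not known exactly. Their poses are not given: they have to be found in the camera images.
- balance: White bench balance, fixed: a tub 170 x 150 mm (x, y), walls 50 mm high and 6 mm thick, with a 50 mm long, 30 mm high display panel on its front (-x) side. Origin: centre of the tub's underside (panel not counted); z up, front faces its -x. Yaw within 0.25 rad of the world's.
- pan (a point): Centre of the top face of the balance's round steel weighing pan (110 mm across), inside the tub under the cover, 30 mm above the table; the tub's walls rise 20 mm above it. Same axes as the balance.
- cover (a joint): Angle (rad) of the balance's grey cover, a slab 170 x 150 x 10 mm hinged on the tub's far (+x) rim. 0 = closed (its top 60.5 mm above the table), growing as its front edge lifts; the stop is at 1.9, leaning back past upright. Not sprung (250 g): it falls shut when let go before upright and falls back onto the stop beyond it.
- cover_handle (a point): Middle of the cover's steel bar handle, a round bar 10 mm thick and 90 mm long lying parallel to the hinge (balance y) on two end posts, 80 mm clear between them. With the cover closed it is 33 mm above the cover's top (93.5 mm above the table) and 15 mm in from the cover's front edge. Moves with the cover.
- cover_hinge (a point): Point on the cover's hinge line at its middle: far rim of the tub, 50.5 mm above the table. The handle is 155 mm from it along the cover and 43 mm off the cover's underside. Opening turns the cover about this point's +y axis.
- beaker: Open stainless beaker, 62 mm across (66 mm at the rim), 90 mm high, wall 3 mm, about 200 g, standing on the closed cover at the start. Origin: centre of its underside; z up.
- hotplate: Blue hotplate stirrer, switched off, fixed: body 240 x 160 mm (x, y), 62 mm high, two knobs on the front top. Origin: centre of its underside. Yaw within 0.2 rad.
- plate_top (a point): Centre of the upper face of the hotplate's square white ceramic top, 140 x 140 mm, 91 mm above the table, 30 mm behind (+x of) the hotplate's origin. Same axes as the hotplate.
- large_weight: Larger steel weight, 500 g, standing on the table: cylinder 42 mm across up to 36 mm, narrow neck, then a grip knob 24 mm across from 46 to 66 mm above its base. Origin: centre of its underside; z up.
- small_weight: Smaller steel weight of the same shape, 150 g, 30 mm across, 46 mm high, on the table on the other side of the bench; leave alone. Origin: centre of its underside.
- bottle: White plastic bottle with an orange cap, 56 mm across, 140 mm high, on the table behind the gap between balance and hotplate; leave alone. Origin: centre of its underside.
- dish: Shallow greenish glass dish, 84 mm across, 16 mm high, on the table in front of the gap; leave alone. Origin: centre of its underside.
Things that resemble listed ones, but are neither listed nor needed, are in the scene too. Leave any brown or purple look-alike of the large_weight alone.

How it is judged:
By the outcome, as a careful person would: the job done as asked, in the order asked, and still so for the second after the job is handed in, with the robot touching nothing.
It also fails if it takes over 72 s, if anything falls off the work surface, if the arm or the gripper's body presses on something with over 40 N, if the wrist force passes 120 N, or if a joint passes its speed limit or range.

ROBOT

A 6-joint arm with a two-finger parallel gripper is mounted at the origin on the work surface. World frame = base frame: x ahead of the robot, y to its left, z up, the work surface at z = 0. Lengths are in mm, angles in rad, forces in N, time in s.
With the tool pointing down it reaches from about 350 to 775 mm from the base axis. Payload 7.3 kg.
Tool frame: the origin (TCP) lies midway between the tips of the shut fingers; the grasp point (between the pads) lies 19 mm behind it; z points along the fingers, y is the line along which they close (so a half turn about z gives the same grasp; the last joint's range is limited). The gripper opens to 92 mm and grips with 3 to 60 N. Pads are 19 mm wide; open, the fingers measure 130 mm over their backs; the gripper's body (75 mm by 190 mm) begins 47 mm behind the grasp point.
Start: joints at [-1.368, 0.342, 1.524, -0, 1.275, -0.146], TCP at [179.452, -493.398, 226.741] pointing down, gripper open.
Joint ranges: [-2.53, 2.53], [-0.77, 2.02], [0.04, 2.7], [-1, 4.14], [0.28, 2.66], [-3.11, 3.11]. Speed limits (rad/s): [2.57, 2.57, 3.14, 3.14, 3.14, 3.14].

INTERFACE

Orientations are given as [roll, pitch, yaw] about the fixed x, y, z axes, in that order (R = Rz(yaw) Ry(pitch) Rx(roll)).
In Python, from plant import bot gives the robot as it stands. The module is installed in compiled form; this text tells all that it offers.
- The arm moves only by the shell command python3 -m crank 'ROWS' [OPENING]. ROWS is JSON, a list of rows, each a list of 6 numbers: the shift along the tool's x, y, z in m, then the turn, a rotation vector about the tool's x, y, z in rad. In form: [[dx, dy, dz, wx, wy, wz], ...]. A call has 1 to 5 rows; each row shifts and turns the commanded pose from where the row before left it, along the tool's axes as they then stand; what a row does not reach is not made up. A row lasts 1/8 s, in which the tool goes at most 62.5 mm and 10.7 degrees, less where a joint would pass 70% of its speed; a pose out of reach is approached as far as the arm can. A call is refused whole if a number of a shift passes 0.0625 or a number of a turn 0.188, either way. A call with a gripper value outside its range is refused whole. OPENING is the opening in per cent of the stroke, from 0 (shut) to 100 (fully open), set as the call begins (- or left out, the last holds). The fingers move at their own pace and stop on an object; the grip force is fixed at half the most. Time passes only in rows, so rows that do not move let the fingers close. It gives the time, the measured TCP pose, the force, the opening and the grip force at its end, in the units of the state.
- bot.get_obs(): the state, without advancing time (a new reading comes with each control period).
- bot.capture(name): name is "scene" or "top" or "wrist"; returns a dict with "color" (420x560x3 uint8, blue, green, red), "fov_y" (degrees; the focal length in pixels is half the picture's height over the tangent of half this angle, whatever the lens; pixels are square), "cx", "cy" (the principal point, pixels), "extrinsics" (4x4, takes a point from world to camera coordinates); the wrist camera has in their place "tool_from_camera" (4x4, takes a point from camera to tool coordinates, whose origin is the TCP and whose axes are the flange's). Camera axes: x right, y up, looking along -z (the intrinsics and any distortion apply to the point x, -y, -z); pixel columns grow to the right and rows downward; lengths in mm; the calibration is good to about 2 mm. A picture is of the moment at which its call begins: read the wrist's pose just before it. There is no depth.
- bot.close_job(): hands the job in; it is judged then, once.
The state is a dict: "time": time; "joint_positions": joint angles; "dq": joint speeds; "tau": joint torques, N m; "tool_pos": TCP position; "tcp_rot": TCP orientation; "contact_force": force on the tool from outside, world axes, zero at the start; "moment": the same for the moment, N m; "grip_width": finger opening in mm; "finger_force": force on a finger pad.
Only numpy, scipy, OpenCV 4.12 (cv2) and the standard library are available. Lean on these libraries where they do the work, as an engineer would, in place of code of your own. Each camera call takes 0.05 s, during which the arm holds its last target. There are 200 camera calls.

## Working session

There is one attempt and no reset: what is moved stays moved. The work goes in short steps, Python scripts to look and compute and a shell command to move; the robot and the scene stay as the last step left them, time stands still between calls to the robot, and variables do not carry over. Pictures are saved under pics/ and viewed, at most 10 in all, crops included, and the job is handed in when it is done.

```bash
mkdir -p pics; cat > h.py <<'E'
import numpy as np, cv2
from scipy.spatial.transform import Rotation as R
from plant import bot
def cap(n):
    o=bot.get_obs(); c=bot.capture(n); im=c["color"]; f=im.shape[0]/2/np.tan(np.radians(c["fov_y"])/2)
    if n=="wrist":
        T=np.eye(4);T[:3,:3]=R.from_euler('xyz',o["tcp_rot"]).as_matrix();T[:3,3]=o["tool_pos"]
        M=T@np.array(c["tool_from_camera"])
    else: M=np.linalg.inv(np.array(c["extrinsics"]))
    return im,dict(f=f,cx=c["cx"],cy=c["cy"],M=M,keys=[k for k in c if k!="color"])
def ray(k,u,v):
    d=np.array([(u-k["cx"])/k["f"],-(v-k["cy"])/k["f"],-1]); return k["M"][:3,3],k["M"][:3,:3]@d
def on(k,u,v,z):
    o,d=ray(k,u,v); return (o+d*(z-o[2])/d[2]).round(1)
def proj(k,p):
    q=np.linalg.inv(k["M"])@np.append(p,1); return (k["cx"]-k["f"]*q[0]/q[2],k["cy"]+k["f"]*q[1]/q[2])
E
python3 - <<'E'
from h import *
import pickle
o=bot.get_obs();print({k:np.round(v,3).tolist() for k,v in o.items()})
K={}
for n in("scene","top","wrist"):
    im,k=cap(n);cv2.imwrite(f"pics/{n}0.png",im);K[n]=k;print(n,k["f"],k["cx"],k["cy"],k["M"][:3].round(2).tolist(),k["keys"])
pickle.dump(K,open("K.pkl","wb"))
E
```

```text
{'time': 0.0, 'joint_positions': [-1.368, 0.343, 1.525, -0.0, 1.275, -0.146], 'dq': [-0.0, -0.0, -0.0, -0.0, 0.001, -0.001], 'tau': [-0.001, -43.124, -24.422, 0.072, 0.056, -0.0], 'tool_pos': [179.355, -492.984, 226.043], 'tcp_rot': [-3.14, -0.0, 0.349], 'contact_force': [0.095, 1.378, 0.095], 'moment': [0.01, 0.034, -0.006], 'finger_force': 0.0, 'grip_width': 91.925}
scene 509.20242664080206 289.01352759382354 209.8812612635239 [[0.91, -0.34, 0.25, 922.05], [0.42, 0.75, -0.51, -740.18], [-0.02, 0.57, 0.82, 1243.22]] ['fov_y', 'cx', 'cy', 'extrinsics']
top 389.9203765807667 276.6039155042893 203.76979108058188 [[-0.02, 0.99, -0.16, 401.98], [-1.0, -0.02, 0.03, -22.26], [0.02, 0.16, 0.99, 1003.32]] ['fov_y', 'cx', 'cy', 'extrinsics']
wrist 346.96102174572763 278.09414603889144 207.61097599295215 [[0.34, 0.9, 0.27, 251.56], [-0.94, 0.33, 0.1, -466.46], [-0.0, -0.29, 0.96, 384.42]] ['fov_y', 'cx', 'cy', 'tool_from_camera']
```

View pics/top0.png

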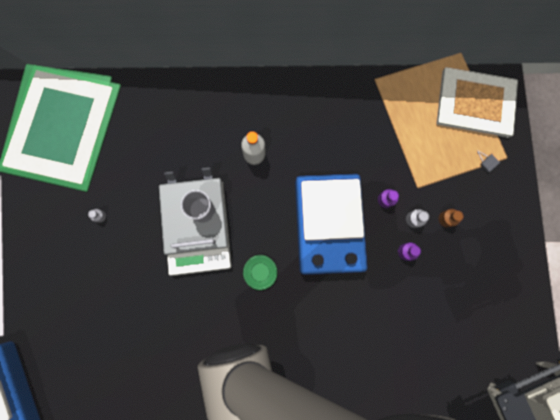

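View pics/scene0.png

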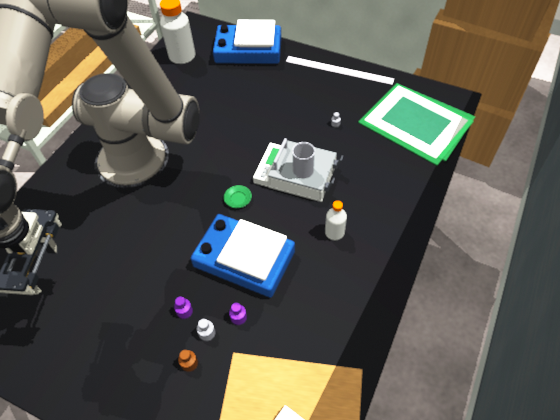

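Top view: the beaker (197,205) is on the balance cover (195,218), with its handle at (193,244). The hotplate's white top is at (332,210). Candidates for the large weight:
- steel/white at (419,218)
- purple at (390,198) and (411,252)
- brown at (453,218)

The small weight is at (97,215). The steel one at (419,218) is the only uncoloured large one, so it fits the description. I'll confirm it in an enlarged crop and measure.

```bash
python3 - <<'E'
from h import *
import pickle
K=pickle.load(open("K.pkl","rb"));k=K["top"];im=cv2.imread("pics/top0.png")
a=cv2.resize(im[165:285,150:240],None,fx=4.4,fy=4.4,interpolation=cv2.INTER_CUBIC)
b=cv2.resize(im[165:285,375:465],None,fx=4.4,fy=4.4,interpolation=cv2.INTER_CUBIC)
cv2.imwrite("pics/crop.png",np.hstack([a,b]))
hsv=cv2.cvtColor(im,cv2.COLOR_BGR2HSV)
def big(m,x0,y0,x1,y1):
    z=np.zeros_like(m);z[y0:y1,x0:x1]=m[y0:y1,x0:x1];c=max(cv2.findContours(z,0,1)[0],key=cv2.contourArea);return c
w=cv2.inRange(hsv,(0,0,180),(180,40,255))
c=big(w,290,165,375,250);r=cv2.minAreaRect(c);P=[on(k,*p,91) for p in cv2.boxPoints(r)];print("plate",np.mean(P,0),[p.tolist() for p in P])
g=cv2.inRange(hsv,(0,0,80),(180,60,255))
c=big(g,400,195,440,235);x=cv2.boundingRect(c);print("wt",x,cv2.minAreaRect(c))
c=big(g,150,165,240,285);r=cv2.minAreaRect(c);print("bal",r)
print([on(k,*p,60.5).tolist() for p in cv2.boxPoints(r)])
E
```

```text
plate [ 531.4 -178.1   91. ] [[599.0, -106.1, 91.0], [604.2, -249.0, 91.0], [463.4, -248.4, 91.0], [459.0, -108.9, 91.0]]
wt (407, 209, 23, 18) ((418.25006103515625, 216.75003051757812), (18.384775161743164, 19.091880798339844), 45.0)
bal ((193.31932067871094, 224.96493530273438), (95.69364166259766, 66.17578125), 83.73651123046875)
[[613.0, 248.9, 60.5], [628.0, 88.0, 60.5], [395.5, 63.9, 60.5], [382.6, 219.1, 60.5]]
```

View pics/crop.png

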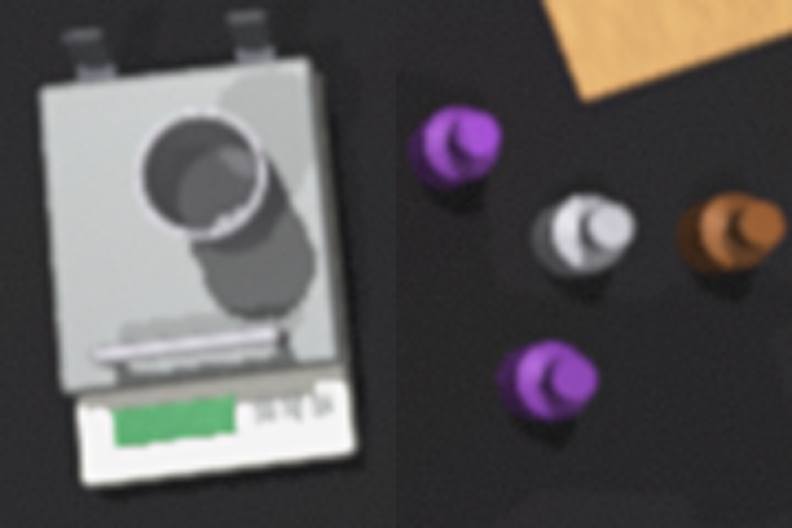

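The crop confirms it: the steel weight has its knob at top-px (424,217), and the purple and brown ones surround it at about 80 mm. The beaker rim centre is at top-px (196,204.5), and the handle runs from crop (95,357) to (283,335).

```bash
python3 - <<'E'
from h import *
import pickle
K=pickle.load(open("K.pkl","rb"));k=K["top"]
t=lambda u,v,z:on(k,150+u/4.4-.4,165+v/4.4-.4,z)
s=lambda u,v,z:on(k,375+(u-396)/4.4-.4,165+v/4.4-.4,z)
C=[t(40,88,60.5),t(308,60,60.5),t(338,362,60.5),t(65,392,60.5)]
print("cover",C,[np.linalg.norm(C[i]-C[i-1]).round() for i in range(4)],np.mean(C,0))
e=[C[0]-C[3],C[1]-C[2]];print("yaw",[np.arctan2(v[1],v[0]).round(3) for v in e],[np.arctan2(-(v)[0],v[1]).round(3) for v in(C[0]-C[1],C[3]-C[2])])
print("beaker",t(203,174,150.5),t(203-64,174,150.5),t(203+64,174,150.5))
print("handle",t(95,355,98.5),t(283,333,98.5))
print("lw knob",s(612,229,66),"body",s(593,233,36),"neighbors",s(477,139,66),s(573,382,66),s(766,226,66))
E
```

```text
cover [array([603.8, 240.2,  60.5]), array([616.8,  91.4,  60.5]), array([448. ,  75.5,  60.5]), array([435.4, 223.1,  60.5])] [np.float64(169.0), np.float64(149.0), np.float64(170.0), np.float64(148.0)] [526.   157.55  60.5 ]
yaw [np.float64(0.101), np.float64(0.094)] [np.float64(0.087), np.float64(0.085)]
beaker [539.  133.1 150.5] [539.6 165.  150.5] [538.3 101.2 150.5]
handle [452.8 198.   98.5] [462.  100.2  98.5]
lw knob [ 509.8 -405.9   66. ] body [ 511.1 -407.    36. ] neighbors [ 562.  -334.1   66. ] [ 426.1 -377.3   66. ] [ 509.5 -492.5   66. ]
```

Sizes check out: the cover measures 169x149 and the plate 140x140.

| Item | Measured position |
|---|---|
| Balance centre | (526, 157.5), yaw 0.09 |
| Beaker | (539, 133) |
| Plate | (531, -178) |
| Weight | (510, -406) |

Now moving to hover over the beaker.

```bash
python3 -m crank '[[0.046,-0.039,0,0,0,0],[0.046,-0.039,0,0,0,0],[0.046,-0.039,0,0,0,0],[0.046,-0.039,0,0,0,0],[0.046,-0.039,0,0,0,0]]' 100
python3 -m crank '[[0.046,-0.039,0,0,0,0],[0.046,-0.039,0,0,0,0],[0.046,-0.039,0,0,0,0],[0.046,-0.039,0,0,0,0],[0.046,-0.039,0,0,0,0]]'
python3 -m crank '[[0.046,-0.039,0,0,0,0],[0.046,-0.036,0,0,0,0],[0,0,0,0,0,0],[0,0,0,0,0,0]]'
```

```text
time: 0.78
tool_pos: [329.5, -229.8, 226.7]
tcp_rot: [3.141, -0.0, 0.348]
contact_force: [0.7, -0.3, 0.7]
grip_width: 91.7
finger_force: 0.0
time: 1.4
tool_pos: [479.1, 32.3, 226.7]
tcp_rot: [3.141, -0.0, 0.349]
contact_force: [1.0, -0.7, -0.2]
grip_width: 91.9
finger_force: 0.0
time: 1.9
tool_pos: [538.7, 132.1, 226.1]
tcp_rot: [3.142, 0.002, 0.349]
contact_force: [-0.0, -0.2, -0.0]
grip_width: 91.8
finger_force: 0.0
```

```bash
python3 - <<'E'
from h import *
im,k=cap("wrist");
for p in ([539,133,150.5],[572,133,150.5],[506,133,150.5],[456.5,150.5,98.5]):
    u,v=proj(k,np.array(p,float));print(p,round(u),round(v));cv2.circle(im,(int(u),int(v)),2,(0,0,255),-1)
cv2.imwrite("pics/w1.png",im)
E
```

```text
[539, 133, 150.5] 278 216
[572, 133, 150.5] 295 173
[506, 133, 150.5] 263 256
[456.5, 150.5, 98.5] 229 273
```

View pics/w1.png

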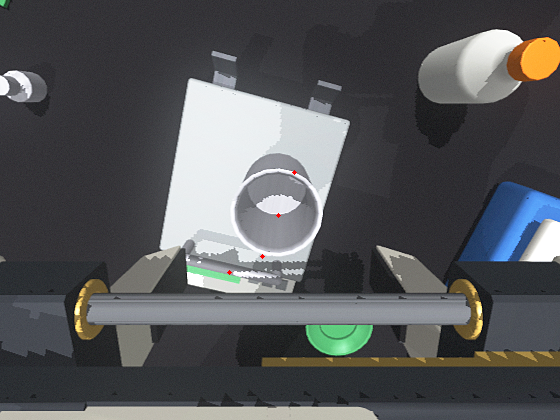

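The wrist view shows the rim centred at about (277,212) against the predicted (278,216), an offset of about 2 mm. I'll descend and grip.

```bash
python3 -m crank '[[0.002,0,0.045,0,0,0],[0,0,0.04,0,0,0],[0,0,0.02,0,0,0],[0,0,0.008,0,0,0],[0,0,0,0,0,0]]'
python3 -m crank '[[0,0,0,0,0,0],[0,0,0,0,0,0],[0,0,0,0,0,0],[0,0,0,0,0,0],[0,0,0,0,0,0]]' 0
```

```text
time: 2.58
tool_pos: [541.2, 132.1, 114.1]
tcp_rot: [3.141, -0.0, 0.348]
contact_force: [0.1, -0.3, 0.9]
grip_width: 91.8
finger_force: 0.0
time: 3.2
tool_pos: [541.4, 133.2, 114.1]
tcp_rot: [-3.142, -0.001, 0.349]
contact_force: [-0.6, 1.3, 2.7]
grip_width: 62.7
finger_force: 31.1
```

```bash
python3 -m crank '[[0,0,-0.01,0,0,0],[0,0,-0.025,0,0,0],[0,0,-0.025,0,0,0],[0,0,-0.01,0,0,0]]'
python3 -m crank '[[-0.006,0.015,0,0,0,0],[-0.014,0.035,0,0,0,0],[-0.016,0.04,0,0,0,0],[-0.016,0.04,0,0,0,0],[-0.016,0.04,0,0,0,0]]'
python3 -m crank '[[-0.016,0.04,0,0,0,0],[-0.016,0.04,0,0,0,0],[-0.010,0.024,0,0,0,0],[-0.006,0.015,0,0,0,0],[0,0,0,0,0,0]]'
```

```text
time: 3.7
tool_pos: [541.7, 132.8, 185.2]
tcp_rot: [3.141, -0.002, 0.349]
contact_force: [0.5, -0.1, -1.9]
grip_width: 62.0
finger_force: 31.1
time: 4.32
tool_pos: [534.2, -52.3, 182.3]
tcp_rot: [-3.141, 0.002, 0.348]
contact_force: [0.9, 0.3, -2.3]
grip_width: 62.5
finger_force: 31.1
time: 4.95
tool_pos: [530.3, -179.2, 182.9]
tcp_rot: [-3.141, 0.001, 0.347]
contact_force: [0.6, 0.4, -1.9]
grip_width: 62.1
finger_force: 31.1
```

```bash
python3 -m crank '[[0,0,0.012,0,0,0],[0,0,0.012,0,0,0],[0,0,0.006,0,0,0],[0,0,0.002,0,0,0],[0,0,0,0,0,0]]'
python3 -m crank '[[0,0,0.002,0,0,0],[0,0,0.001,0,0,0],[0,0,0.001,0,0,0],[0,0,0,0,0,0]]'
```

```text
time: 5.58
tool_pos: [531.0, -178.2, 151.7]
tcp_rot: [3.141, -0.0, 0.349]
contact_force: [0.2, -0.0, -1.5]
grip_width: 62.0
finger_force: 31.1
time: 6.08
tool_pos: [530.9, -178.3, 147.7]
tcp_rot: [3.142, 0.0, 0.349]
contact_force: [0.1, 0.1, -2.6]
grip_width: 62.4
finger_force: 31.1
```

```bash
python3 -m crank '[[0,0,0.001,0,0,0],[0,0,0.001,0,0,0],[0,0,0,0,0,0],[0,0,0,0,0,0]]'
python3 -m crank '[[0,0,0.0005,0,0,0],[0,0,0.0005,0,0,0],[0,0,0,0,0,0],[0,0,0,0,0,0]]'
```

```text
time: 6.58
tool_pos: [530.9, -178.3, 145.7]
tcp_rot: [3.141, 0.0, 0.349]
contact_force: [0.4, -0.5, -1.4]
grip_width: 62.1
finger_force: 31.1
time: 7.08
tool_pos: [530.9, -178.3, 144.8]
tcp_rot: [3.141, -0.0, 0.349]
contact_force: [-0.7, 0.6, -1.7]
grip_width: 62.5
finger_force: 31.1
```

```bash
python3 -m crank '[[0,0,0.0005,0,0,0],[0,0,0.0005,0,0,0],[0,0,0,0,0,0]]'
python3 -m crank '[[0,0,0.0005,0,0,0],[0,0,0,0,0,0],[0,0,0,0,0,0]]'
```

```text
time: 7.45
tool_pos: [531.2, -178.2, 144.6]
tcp_rot: [3.141, -0.001, 0.349]
contact_force: [-0.6, 2.5, 6.2]
grip_width: 62.5
finger_force: 31.1
time: 7.82
tool_pos: [531.3, -178.2, 144.5]
tcp_rot: [3.141, -0.001, 0.349]
contact_force: [-2.9, 3.5, 7.1]
grip_width: 62.3
finger_force: 31.1
```

Contact felt; release, lift, then travel to above the handle and turn.

```bash
python3 -m crank '[[0,0,0,0,0,0],[0,0,0,0,0,0],[0,0,0,0,0,0],[0,0,0,0,0,0]]' 100
python3 -m crank '[[0,0,-0.01,0,0,0],[0,0,-0.025,0,0,0],[0,0,-0.035,0,0,0],[0,0,-0.035,0,0,0]]'
python3 -m crank '[[0.006,-0.048,0,0,0,0],[0.006,-0.048,0,0,0,0],[0.006,-0.048,0,0,0,0],[0.006,-0.048,0,0,0,0],[0.006,-0.048,0,0,0,0]]'
python3 -m crank '[[0.006,-0.048,0,0,0,0],[0.006,-0.046,0,0,0,0],[0,0,0,0,0,-0.187],[0,0,0,0,0,-0.187],[0,0,0,0,0,-0.187]]'
python3 -m crank '[[0,0,0,0,0,-0.187],[0,0,0,0,0,-0.187],[0,0,0,0,0,-0.187],[0,0,0,0,0,-0.187],[0,0,0,0,0,0]]' 50
python3 - <<'E'
from h import *
im,k=cap("wrist");cv2.imwrite("pics/w2raw.png",im)
c,s=np.cos(.092),np.sin(.092)
for t in(-45,0,45):
    u,v=proj(k,np.array([456.5-s*t,150.5+c*t,98.5]));print(round(u),round(v));cv2.circle(im,(int(u),int(v)),2,(0,0,255),-1)
cv2.imwrite("pics/w2.png",im)
im,k=cap("top");cv2.imwrite("pics/top2.png",im)
E
```

```text
time: 8.32
tool_pos: [530.9, -178.4, 143.0]
tcp_rot: [-3.142, 0.0, 0.349]
contact_force: [0.2, 0.2, -0.5]
grip_width: 91.1
finger_force: 0.0
time: 8.82
tool_pos: [530.9, -178.3, 249.9]
tcp_rot: [3.141, -0.0, 0.349]
contact_force: [-0.1, -0.4, 0.2]
grip_width: 91.9
finger_force: 0.0
time: 9.45
tool_pos: [476.7, 58.9, 249.1]
tcp_rot: [3.141, -0.001, 0.349]
contact_force: [-1.1, -0.2, 0.8]
grip_width: 91.7
finger_force: 0.0
time: 10.07
tool_pos: [456.3, 150.2, 249.0]
tcp_rot: [3.141, -0.001, 0.917]
contact_force: [-0.2, -0.2, -0.6]
grip_width: 92.2
finger_force: 0.0
time: 10.7
tool_pos: [456.4, 150.0, 248.8]
tcp_rot: [3.141, 0.0, 1.656]
contact_force: [0.2, -0.0, 0.8]
grip_width: 47.8
finger_force: 0.0
279 238
279 192
279 143
```

View pics/w2.png

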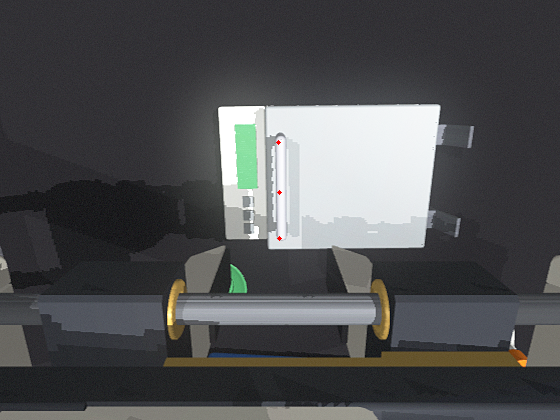

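The wrist view shows the bar vertical at u≈282, v 135–240, about 3 px right of prediction, so it is about 2 mm further in x. Descend and grip the bar.

```bash
python3 -m crank '[[0,0.002,0.045,0,0,0],[0,0,0.045,0,0,0],[0,0,0.045,0,0,0],[0,0,0.025,0,0,0],[0,0,0.012,0,0,0]]'
python3 -m crank '[[0,0,0.0015,0,0,0],[0,0,0,0,0,0],[0,0,0,0,0,0],[0,0,0,0,0,0],[0,0,0,0,0,0]]' 0
python3 -m crank '[[0,0,0,0,0,0],[0,0,0,0,0,0]]'
```

```text
time: 11.42
tool_pos: [457.7, 150.0, 75.1]
tcp_rot: [-3.14, 0.0, 1.655]
contact_force: [-0.0, 0.2, 0.4]
grip_width: 45.7
finger_force: 0.0
time: 12.05
tool_pos: [458.9, 150.2, 75.3]
tcp_rot: [3.14, 0.0, 1.658]
contact_force: [1.3, 0.0, 2.4]
grip_width: 8.5
finger_force: 30.0
time: 12.3
tool_pos: [458.9, 150.2, 75.3]
tcp_rot: [3.14, -0.0, 1.658]
contact_force: [0.2, 0.3, 6.5]
grip_width: 9.1
finger_force: 30.0
```

```bash
python3 -m crank '[[0,0.0051,-0.0153,0,0,0],[0,0.0066,-0.0147,0,0,0],[0,0.008,-0.0139,0,0,0],[0,0.0094,-0.0131,0,0,0]]'
python3 -m crank '[[0,0.0106,-0.0121,0,0,0],[0,0.0118,-0.011,0,0,0],[0,0.0128,-0.0097,0,0,0]]'
```

```text
time: 12.8
tool_pos: [485.5, 152.7, 131.0]
tcp_rot: [-3.137, -0.0, 1.658]
contact_force: [-0.4, 1.6, -3.3]
grip_width: 9.1
finger_force: 30.0
time: 13.18
tool_pos: [518.7, 155.9, 164.4]
tcp_rot: [-3.133, -0.0, 1.658]
contact_force: [-8.9, 1.8, 6.7]
grip_width: 8.8
finger_force: 30.0
```

```bash
python3 -m crank '[[0,0.0137,-0.0084,0,0,0],[0,0.0145,-0.007,0,0,0],[0,0.0151,-0.0055,0,0,0]]'
python3 -m crank '[[0,0.0156,-0.004,0,0,0],[0,0.0159,-0.0024,0,0,0],[0,0.0161,-0.0008,0,0,0],[0,0,0,0,0,0]]'
```

```text
time: 13.55
tool_pos: [564.2, 160.3, 186.1]
tcp_rot: [-3.139, -0.001, 1.658]
contact_force: [-4.6, 3.6, 5.3]
grip_width: 9.1
finger_force: 30.0
time: 14.05
tool_pos: [612.9, 165.0, 192.3]
tcp_rot: [-3.141, -0.002, 1.658]
contact_force: [-1.4, 5.1, 3.6]
grip_width: 8.7
finger_force: 30.0
```

```bash
python3 -m crank '[[0,0.0142,0.0007,0.1,0,0],[0,0.0142,0.0007,0.1,0,0],[0,0,0,0,0,0]]'
python3 -m crank '[[0,0.0142,0.0007,0.1,0,0],[0,0,0,0,0,0]]'
```

```text
time: 14.42
tool_pos: [642.2, 167.4, 187.8]
tcp_rot: [-2.939, -0.002, 1.658]
contact_force: [-0.9, 5.5, 1.3]
grip_width: 8.8
finger_force: 30.0
time: 14.68
tool_pos: [655.1, 168.2, 182.3]
tcp_rot: [-2.836, -0.001, 1.658]
contact_force: [-2.0, 3.9, -6.8]
grip_width: 9.5
finger_force: 30.0
```

```bash
python3 -m crank '[[0,0.016,0.0008,0,0,0],[0,0,0,0,0,0]]'
python3 -m crank '[[0,0.016,0.0024,0,0,0],[0,0,0,0,0,0]]'
python3 -m crank '[[0,0.008,0.0018,0,0,0],[0,0,0,0,0,0],[0,0,0,0,0,0]]'
```

```text
time: 14.92
tool_pos: [668.5, 169.3, 177.5]
tcp_rot: [-2.835, -0.001, 1.659]
contact_force: [-5.1, 3.3, -10.6]
grip_width: 9.0
finger_force: 30.0
time: 15.18
tool_pos: [682.6, 170.6, 170.9]
tcp_rot: [-2.835, -0.001, 1.659]
contact_force: [-6.2, 4.2, -9.3]
grip_width: 8.9
finger_force: 30.0
time: 15.55
tool_pos: [688.9, 171.1, 167.4]
tcp_rot: [-2.834, -0.001, 1.659]
contact_force: [-7.4, 3.7, -9.6]
grip_width: 9.2
finger_force: 30.0
```

```bash
python3 -m crank '[[0,0,0,0,0,0],[0,0.002,0,0,0,0],[0,0.002,0,0,0,0],[0,0,0,0,0,0]]' 16
python3 -m crank '[[0,0,-0.01,0,0,0],[0,0,-0.015,0,0,0],[0,0,-0.02,0,0,0],[0,0,-0.02,0,0,0]]'
```

```text
time: 16.05
tool_pos: [695.6, 170.4, 168.8]
tcp_rot: [-2.843, 0.0, 1.657]
contact_force: [1.0, 0.6, 0.2]
grip_width: 14.4
finger_force: 0.4
time: 16.55
tool_pos: [714.2, 172.3, 231.8]
tcp_rot: [-2.842, 0.0, 1.658]
contact_force: [0.1, 0.9, -0.8]
grip_width: 14.3
finger_force: 0.0
```

Fingers are clear of the bar. Rise, level the tool and check the cover in the top view.

```bash
python3 -m crank '[[0,-0.01,-0.04,0,0,0],[0,-0.02,0,-0.1,0,0],[0,-0.03,0,-0.1,0,0],[0,-0.03,0,-0.1,0,0],[0,0,0,0,0,0]]' 50
python3 -m crank '[[-0.05,-0.02,0,0,0,0],[-0.05,-0.02,0,0,0,0],[-0.05,-0.02,0,0,0,0],[-0.05,-0.02,0,0,0,0]]'
python3 - <<'E'
from h import *
im,k=cap("top");cv2.imwrite("pics/top3.png",cv2.resize(im[130:300,140:480],None,fx=2.3,fy=2.3))
im,k=cap("scene");cv2.imwrite("pics/sc3.png",im)
E
```

```text
time: 17.18
tool_pos: [646.6, 166.1, 283.8]
tcp_rot: [-3.074, -0.001, 1.658]
contact_force: [1.3, 0.3, 0.8]
grip_width: 45.9
finger_force: 0.0
time: 17.68
tool_pos: [591.0, -41.8, 289.3]
tcp_rot: [-3.082, -0.001, 1.657]
contact_force: [0.7, -0.3, -0.6]
grip_width: 46.1
finger_force: 0.0
```

View pics/top3.png

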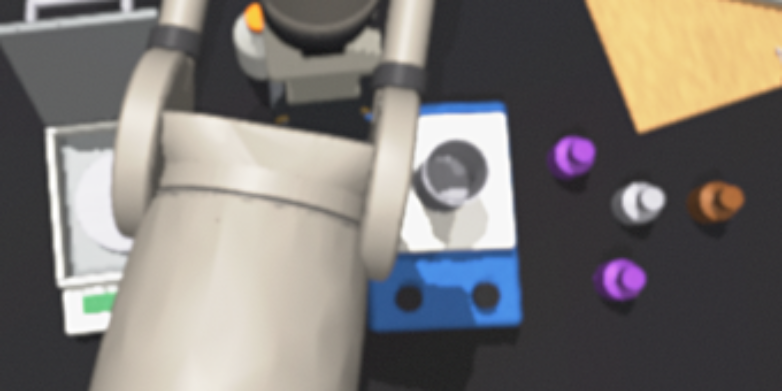

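The top view shows the cover leaning back past the tub (crop (80,60)), the pan exposed, and the beaker standing on the white top at crop (450,175). The steel weight is at crop (640,203). Going to the weight.

```bash
python3 -m crank '[[-0.051,-0.016,0,-0.06,0,0],[-0.051,-0.016,0,0,0,0],[-0.051,-0.016,0,0,0,0],[-0.051,-0.016,0,0,0,0],[-0.051,-0.016,0,0,0,0]]'
python3 -m crank '[[-0.051,-0.016,0,0,0,0],[-0.05,-0.016,0,0,0,0],[0,0,0.02,0,0,0.187],[0,0,0.02,0,0,0.187],[0,0,0.02,0,0,0.187]]'
python3 -m crank '[[0,0,0.02,0,0,0.187],[0,0,0.02,0,0,0.187],[0,0,0.02,0,0,0.187],[0,0,0,0,0,0.187],[0,0,0,0,0,0]]'
python3 - <<'E'
from h import *
im,k=cap("wrist")
hsv=cv2.cvtColor(im,cv2.COLOR_BGR2HSV)
for p in ([510,-406,66],[510,-406,36]):
    u,v=proj(k,np.array(p,float));print(p,round(u),round(v));cv2.circle(im,(int(u),int(v)),2,(0,0,255),-1)
cv2.imwrite("pics/w4.png",im)
E
```

```text
time: 18.4
tool_pos: [533.3, -302.7, 289.9]
tcp_rot: [-3.141, -0.001, 1.657]
contact_force: [0.8, -0.1, -0.5]
grip_width: 45.8
finger_force: 0.0
time: 19.02
tool_pos: [510.4, -404.8, 228.8]
tcp_rot: [-3.141, -0.0, 1.09]
contact_force: [-0.0, 0.2, 0.4]
grip_width: 46.2
finger_force: 0.0
time: 19.65
tool_pos: [510.2, -404.5, 169.2]
tcp_rot: [-3.141, 0.001, 0.35]
contact_force: [0.7, -0.0, 0.6]
grip_width: 46.2
finger_force: 0.0
[510, -406, 66] 281 207
[510, -406, 36] 281 197
```

View pics/w4.png

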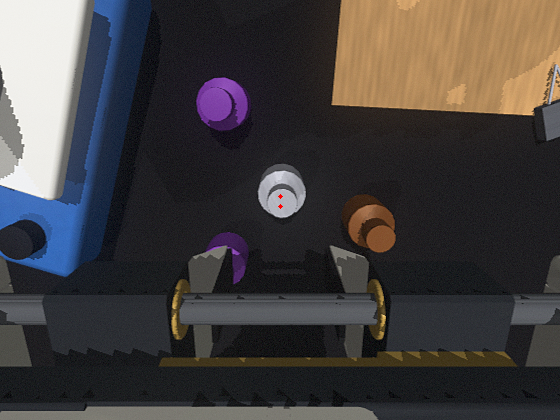

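The knob shows at (282,203) and its predicted position is 4 px lower, so shift about 2 mm in tool x and y. The steel weight is isolated between the purple ones (222,103), (230,255) and the brown (370,225), and the fingers fit at 46 mm opening. Descend to TCP z≈41.

```bash
python3 -m crank '[[0.002,0.002,0.04,0,0,0],[0,0,0.04,0,0,0],[0,0,0.03,0,0,0],[0,0,0.018,0,0,0],[0,0,0,0,0,0]]'
python3 -m crank '[[0,0,0,0,0,0],[0,0,0,0,0,0],[0,0,0,0,0,0],[0,0,0,0,0,0]]' 0
python3 -m crank '[[0,0,0,0,0,0]]'
```

```text
time: 20.32
tool_pos: [511.2, -404.8, 40.3]
tcp_rot: [-3.138, 0.002, 0.349]
contact_force: [-0.3, -0.8, 0.3]
grip_width: 45.8
finger_force: 0.0
time: 20.82
tool_pos: [511.9, -406.0, 42.4]
tcp_rot: [3.14, 0.0, 0.348]
contact_force: [0.4, -2.2, 4.3]
grip_width: 23.0
finger_force: 30.0
time: 20.95
tool_pos: [512.0, -406.0, 42.4]
tcp_rot: [3.14, 0.0, 0.348]
contact_force: [0.6, -1.6, 6.8]
grip_width: 22.9
finger_force: 30.0
```

```bash
python3 -m crank '[[0,0,-0.01,0,0,0],[0,0,-0.03,0,0,0],[0,0,-0.05,0,0,0],[0,0,-0.06,0,0,0],[0,0,-0.06,0,0,0]]'
python3 -m crank '[[0.008,-0.02,-0.005,0,0,0],[0.016,-0.04,0,0,0,0],[0.018,-0.045,0,0,0,0],[0.018,-0.045,0,0,0,0],[0.018,-0.045,0,0,0,0]]'
python3 -m crank '[[0.018,-0.045,0,0,0,0],[0.018,-0.045,0,0,0,0],[0.018,-0.045,0,0,0,0],[0.018,-0.045,0,0,0,0],[0.018,-0.045,0,0,0,0]]'
python3 -m crank '[[0.018,-0.045,0,0,0,0],[0.014,-0.035,0,0,0,0],[0.007,-0.023,0,0,0,0],[0,0,0,0,0,0]]'
python3 - <<'E'
from h import *
im,k=cap("wrist")
for p in ([527,157.5,30],[527+54.8,157.5+5,30],[527-54.8,157.5-5,30],[527-5,157.5+54.8,30],[527+5,157.5-54.8,30]):
    u,v=proj(k,np.array(p,float));print(p,round(u),round(v));cv2.circle(im,(int(u),int(v)),2,(0,0,255),-1)
cv2.imwrite("pics/w5.png",im)
E
```

```text
time: 21.58
tool_pos: [510.8, -404.2, 251.8]
tcp_rot: [-3.136, 0.003, 0.348]
contact_force: [1.6, -1.5, -5.2]
grip_width: 22.9
finger_force: 30.0
time: 22.2
tool_pos: [516.7, -192.1, 253.8]
tcp_rot: [-3.135, 0.005, 0.348]
contact_force: [0.8, 0.4, -5.2]
grip_width: 23.1
finger_force: 30.0
time: 22.82
tool_pos: [524.1, 49.2, 254.2]
tcp_rot: [-3.137, 0.006, 0.348]
contact_force: [0.9, -0.1, -5.6]
grip_width: 23.1
finger_force: 30.0
time: 23.32
tool_pos: [525.5, 158.9, 254.3]
tcp_rot: [-3.138, 0.007, 0.351]
contact_force: [0.4, -0.3, -5.1]
grip_width: 22.9
finger_force: 30.0
[527, 157.5, 30] 281 173
[581.8, 162.5, 30] 295 124
[472.2, 152.5, 30] 269 218
[522, 212.3, 30] 233 161
[532, 102.7, 30] 328 186
```

View pics/w5.png

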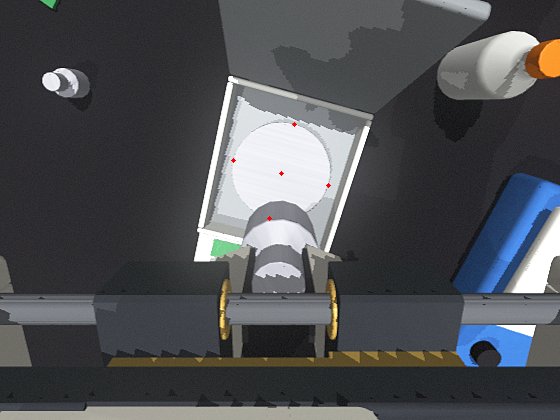

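The pan ellipse spans u 231–331 with its top at v 121, so its centre is about (281,170), 2–3 mm ahead of prediction. Adjust and lower.

```bash
python3 -m crank '[[0.0025,0.002,0.03,0,0,0],[0,0,0.045,0,0,0],[0,0,0.045,0,0,0],[0,0,0.03,0,0,0],[0,0,0.015,0,0,0]]'
python3 -m crank '[[0,0,0.006,0,0,0],[0,0,0.004,0,0,0],[0,0,0.002,0,0,0],[0,0,0.001,0,0,0],[0,0,0,0,0,0]]'
```

```text
time: 24.0
tool_pos: [528.9, 155.0, 89.3]
tcp_rot: [-3.139, 0.006, 0.347]
contact_force: [0.2, -0.3, -5.1]
grip_width: 23.1
finger_force: 30.0
time: 24.62
tool_pos: [530.9, 156.2, 79.1]
tcp_rot: [-3.14, 0.001, 0.348]
contact_force: [0.7, -0.1, -4.5]
grip_width: 23.0
finger_force: 30.0
```

```bash
python3 -m crank '[[-0.002,-0.0025,0.002,0,0,0],[0,0,0.002,0,0,0],[0,0,0.001,0,0,0],[0,0,0,0,0,0]]'
python3 -m crank '[[0,0,0.0005,0,0,0],[0,0,0.0005,0,0,0],[0,0,0,0,0,0]]'
python3 -m crank '[[0,0,0.0005,0,0,0],[0,0,0.0005,0,0,0],[0,0,0,0,0,0]]'
```

```text
time: 25.12
tool_pos: [527.9, 157.8, 73.6]
tcp_rot: [-3.14, 0.001, 0.348]
contact_force: [-0.4, -0.8, -5.2]
grip_width: 22.8
finger_force: 30.0
time: 25.5
tool_pos: [527.9, 157.8, 72.7]
tcp_rot: [-3.14, 0.001, 0.348]
contact_force: [0.4, 0.4, -4.8]
grip_width: 23.1
finger_force: 30.0
time: 25.88
tool_pos: [528.2, 157.8, 72.3]
tcp_rot: [-3.14, 0.0, 0.348]
contact_force: [-0.7, -0.9, 1.2]
grip_width: 22.9
finger_force: 30.0
```

```bash
python3 -m crank '[[0,0,0,0,0,0],[0,0,0,0,0,0],[0,0,0,0,0,0],[0,0,0,0,0,0]]' 50
python3 -m crank '[[0,0,-0.015,0,0,0],[0,0,-0.03,0,0,0],[0,0,-0.05,0,0,0],[0,0,-0.05,0,0,0],[0,0,-0.03,0,0,0]]'
python3 -m crank '[[-0.03,0.03,0,0,0,0],[-0.04,0.045,0,0,0,0],[-0.04,0.045,0,0,0,0],[-0.04,0.045,0,0,0,0],[0,0,0,0,0,0]]'
python3 -m crank '[[0,0.05,0,0,0,0],[0,0.05,0,0,0,0],[0,0.05,0,0,0,0],[0,0.03,0,0,0,0],[0,0,0,0,0,0]]'
python3 - <<'E'
from h import *
im,k=cap("top");a=cv2.resize(im[110:290,80:440],None,fx=1.6,fy=1.6)
im2,k2=cap("scene");b=cv2.resize(im2[100:300,180:420],(576,288))
b=cv2.resize(im2[95:305,170:420],(343,288))
cv2.imwrite("pics/end.png",np.vstack([a,np.hstack([b,np.zeros((288,233,3),np.uint8)])]))
for p in([528,157.5,30],[528,157.5,96]):print([(x-q)*1.6 for x,q in zip(proj(k,np.array(p)),(80,110))])
E
```

```text
time: 26.38
tool_pos: [528.0, 157.8, 71.8]
tcp_rot: [-3.14, 0.001, 0.348]
contact_force: [0.3, 0.4, -0.0]
grip_width: 45.8
finger_force: 0.0
time: 27.0
tool_pos: [528.9, 157.7, 250.9]
tcp_rot: [-3.141, -0.004, 0.348]
contact_force: [0.9, -0.9, -0.2]
grip_width: 46.0
finger_force: 0.0
time: 27.62
tool_pos: [442.3, -51.9, 247.9]
tcp_rot: [-3.141, 0.0, 0.342]
contact_force: [-0.2, -0.1, -0.3]
grip_width: 45.8
finger_force: 0.0
time: 28.25
tool_pos: [505.7, -218.7, 246.4]
tcp_rot: [-3.14, 0.001, 0.346]
contact_force: [0.8, 0.4, 0.7]
grip_width: 45.6
finger_force: 0.0
[np.float64(183.4769854353307), np.float64(169.7989294199686)]
[np.float64(175.13073743335318), np.float64(164.17246758439705)]
```

View pics/end.png

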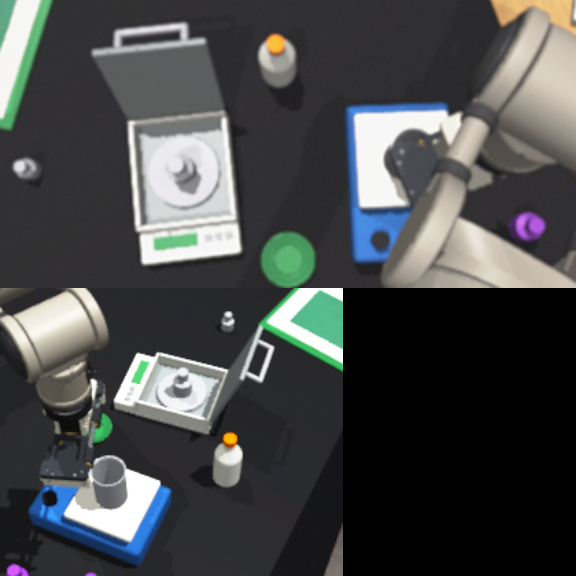

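The final view shows the weight upright mid-pan (183,170), the cover back on its stop, the beaker upright on the white top, and the bottle, dish and small weight in place. The gripper is clear of everything.

```bash
python3 -c "
from plant import bot
print(bot.close_job())"
```

```text
the job is handed in; nothing more can be done
None
```

The job is handed in: the beaker stands on the hotplate's white top, the cover rests back on its stop, and the 500 g weight stands upright in the middle of the pan, finished at about 28 s; no verdict was returned.

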